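# Find the full filter cartridge on the tilt balance and stand it in the sloped holder

## Task

One of the two look-alike filter cartridges is full and so heavier. Set both down upright, one on each pan of the balance, and let go so that the beam tips; then lift off the cartridge whose side has dropped and stand it flat on the floor of the sloped holder's pocket, leaning as the pocket leans, and let go. Leave the lighter one on its raised pan with the beam tipped as it is; do not push the beam with the hand, do not drop a cartridge, and leave the tape roll, bottle and phone where they are.

Things in the scene. Friction and masses are not known exactly. Their poses are not given: they have to be found in the camera images.
- cartridge_1_center (a point): One of two sealed filter cartridges that look alike: upright aluminium cylinder, 36 mm diameter, 56 mm tall, two dark bands, flat black cap. One is full (about 0.13 kg), the other spent (about 0.035 kg); which is which differs from run to run and cannot be seen. Starts on the worktop. This point: its centre, 28 mm above its underside; z along its axis, up. Grip its upper half.
- cartridge_2_center (a point): The other of the two sealed filter cartridges that look alike: upright aluminium cylinder, 36 mm diameter, 56 mm tall, two dark bands, flat black cap. One is full (about 0.13 kg), the other spent (about 0.035 kg); which is which differs from run to run and cannot be seen. Starts on the worktop. This point: its centre, 28 mm above its underside; z along its axis, up. Grip its upper half.
- pan_left (a point): Centre of the inner floor of the left (+y end) pan of the balance, a shallow round steel dish fixed to the beam and tilting with it: 60 mm outside, 54 mm inside diameter, rim 5 mm above its inner floor, floor 50 mm above the worktop when level. z up out of the floor, y along the beam to the left, x square to the beam. The pans are 210 mm apart.
- pan_right (a point): Centre of the inner floor of the right (-y end) pan of the balance, a shallow round steel dish fixed to the beam and tilting with it: 60 mm outside, 54 mm inside diameter, rim 5 mm above its inner floor, floor 50 mm above the worktop when level. z up out of the floor, y along the beam to the left, x square to the beam. The pans are 210 mm apart.
- beam (a joint): Beam tilt, -0.12 to 0.12 rad (stops). Positive: left pan up, right pan down. The pivot is stiff: it holds any tilt when empty or under the spent cartridge alone; with both on, the full one's side drops to its stop within 1 s of letting go, and stays down when that one is lifted off. The starting tilt means nothing.
- pocket: Pocket of the fixed sloped holder. Origin: centre of its floor; z out of the pocket, leaning 25 degrees from vertical towards its low side (the robot's left); x up the slope, y level. 44 x 44 mm inside, wall 4 mm, rim 16 mm above its floor; a cartridge may slide 4 mm to the lower wall. A frame of bars 74 mm wide, 62 mm up the slope, reaches 152 mm along z and overhangs the pocket: come in along z, not straight down.
- tape_roll: Bystander: black roll of tape lying flat, 63 x 60 x 19 mm; origin under its centre.
- bottle: Bystander: small brown dropper bottle standing upright, 33 mm diameter, 100 mm tall; origin under its centre.
- phone: Bystander: dark phone lying flat, 89 x 163 x 29 mm, long side along its y; origin under its centre.

How it is judged (in metres and radians):
On the way, in this order (a step that is already met when the one before it is completed fails the run):
1. both cartridges stand on the pans, one on each, released, and the beam has tipped and come to rest (((distance between cartridge_1_center and pan_left below 0.036 m and angle between each of cartridge_1_center, cartridge_2_center's own z axis and vertical below 0.3 rad and contact force between the fingers and cartridge_1 below 0.05 N and distance between cartridge_2_center and pan_right below 0.036 m and contact force between the fingers and cartridge_2 below 0.05 N) or (distance between cartridge_1_center and pan_right below 0.036 m and angle between each of cartridge_1_center, cartridge_2_center's own z axis and vertical below 0.3 rad and contact force between the fingers and cartridge_1 below 0.05 N and distance between cartridge_2_center and pan_left below 0.036 m and contact force between the fingers and cartridge_2 below 0.05 N)) and (value of joint beam below -0.08 rad or value of joint beam above 0.08 rad) and velocity of joint beam between -0.05 and 0.05 rad/s), for 0.4 s.
2. the cartridge from the dropped side is lifted away while the other stays on the raised pan and the beam stays tipped (((value of joint beam below -0.08 rad and distance between cartridge_2_center and pan_right below 0.036 m and angle between cartridge_2_center's own z axis and vertical below 0.3 rad and contact force between the fingers and cartridge_2 below 0.05 N and distance between cartridge_1_center and pan_left above 0.08 m) or (value of joint beam above 0.08 rad and distance between cartridge_2_center and pan_left below 0.036 m and angle between cartridge_2_center's own z axis and vertical below 0.3 rad and contact force between the fingers and cartridge_2 below 0.05 N and distance between cartridge_1_center and pan_right above 0.08 m) or (value of joint beam below -0.08 rad and distance between cartridge_1_center and pan_right below 0.036 m and angle between cartridge_1_center's own z axis and vertical below 0.3 rad and contact force between the fingers and cartridge_1 below 0.05 N and distance between cartridge_2_center and pan_left above 0.08 m) or (value of joint beam above 0.08 rad and distance between cartridge_1_center and pan_left below 0.036 m and angle between cartridge_1_center's own z axis and vertical below 0.3 rad and contact force between the fingers and cartridge_1 below 0.05 N and distance between cartridge_2_center and pan_right above 0.08 m))), for 0.1 s.
At the end, for the whole second after the job is handed in: The dropped cartridge stands in the pocket: centre within 10 mm of its axis each way, 23 to 32 mm above its floor, within 8 degrees of its axis. The other stands upright (17 degrees) on the raised pan; the beam is still tipped over 0.08 rad to the empty pan. Both released and at rest (((value of joint beam below -0.08 rad and distance between cartridge_2_center and pan_right below 0.036 m and angle between cartridge_2_center's own z axis and vertical below 0.3 rad and contact force between the fingers and cartridge_2 below 0.05 N and x of cartridge_1_center in the frame of pocket between -0.01 and 0.01 m and y of cartridge_1_center in the frame of pocket between -0.01 and 0.01 m and z of cartridge_1_center in the frame of pocket between 0.023 and 0.032 m and angle between the z axis of cartridge_1_center and the z axis of pocket, either way round below 0.14 rad and contact force between the fingers and cartridge_1 below 0.05 N and linear speed of each of cartridge_1, cartridge_2 below 0.02 m/s) or (value of joint beam above 0.08 rad and distance between cartridge_2_center and pan_left below 0.036 m and angle between cartridge_2_center's own z axis and vertical below 0.3 rad and contact force between the fingers and cartridge_2 below 0.05 N and x of cartridge_1_center in the frame of pocket between -0.01 and 0.01 m and y of cartridge_1_center in the frame of pocket between -0.01 and 0.01 m and z of cartridge_1_center in the frame of pocket between 0.023 and 0.032 m and angle between the z axis of cartridge_1_center and the z axis of pocket, either way round below 0.14 rad and contact force between the fingers and cartridge_1 below 0.05 N and linear speed of each of cartridge_1, cartridge_2 below 0.02 m/s) or (value of joint beam below -0.08 rad and distance between cartridge_1_center and pan_right below 0.036 m and angle between cartridge_1_center's own z axis and vertical below 0.3 rad and contact force between the fingers and cartridge_1 below 0.05 N and x of cartridge_2_center in the frame of pocket between -0.01 and 0.01 m and y of cartridge_2_center in the frame of pocket between -0.01 and 0.01 m and z of cartridge_2_center in the frame of pocket between 0.023 and 0.032 m and angle between the z axis of cartridge_2_center and the z axis of pocket, either way round below 0.14 rad and contact force between the fingers and cartridge_2 below 0.05 N and linear speed of each of cartridge_2, cartridge_1 below 0.02 m/s) or (value of joint beam above 0.08 rad and distance between cartridge_1_center and pan_left below 0.036 m and angle between cartridge_1_center's own z axis and vertical below 0.3 rad and contact force between the fingers and cartridge_1 below 0.05 N and x of cartridge_2_center in the frame of pocket between -0.01 and 0.01 m and y of cartridge_2_center in the frame of pocket between -0.01 and 0.01 m and z of cartridge_2_center in the frame of pocket between 0.023 and 0.032 m and angle between the z axis of cartridge_2_center and the z axis of pocket, either way round below 0.14 rad and contact force between the fingers and cartridge_2 below 0.05 N and linear speed of each of cartridge_2, cartridge_1 below 0.02 m/s))); the robot touches nothing.
It fails at once if the hand presses on the beam or its pans with more than 4 N (contact force between any of the fingers, the arm and beam above 4 N).
It fails at once if a cartridge is dropped (moves faster than 0.5 m/s while not held) ((contact force between the fingers and cartridge_1 below 0.05 N and linear speed of cartridge_1 above 0.5 m/s) or (contact force between the fingers and cartridge_2 below 0.05 N and linear speed of cartridge_2 above 0.5 m/s)).
It fails at once if the tape roll is moved by more than 25 mm (distance of tape_roll from where it was at the start of the episode above 0.025 m).
It fails at once if the dropper bottle is moved by more than 25 mm (distance of bottle from where it was at the start of the episode above 0.025 m).
It fails at once if the phone is moved by more than 25 mm (distance of phone from where it was at the start of the episode above 0.025 m).
It also fails if it takes over 72 s, if anything falls off the work surface, if the arm or the gripper's body presses on something with over 40 N, if the wrist force passes 120 N, or if a joint passes its speed limit or range.

## Robot

A 6-joint arm with a two-finger parallel gripper is mounted at the origin on a cart in front of the work surface, level with it; the furniture and walls round the work are solid. World frame = base frame: x ahead of the robot, y to its left, z up, the work surface at z = 0. Lengths are in m, angles in degrees, forces in N, time in s.
With the tool pointing down it reaches from about 0.3 to 0.75 m from the base axis. Payload 8.5 kg.
Tool frame: the origin (TCP) lies on the centre line of the jaws, within the pads' length; the fingertips stand 19 mm ahead of it and the grasp point (between the pads) is the TCP (env.tcp_to_tips is the z of the fingertips in the tool frame, in m); z points along the fingers, y is the line along which they close (so a half turn about z gives the same grasp; the last joint's range is limited). The gripper opens to 85 mm and grips with 20 to 120 N. Pads are 22 mm wide; open, the fingers measure 114 mm over their backs; the gripper's body (76 mm by 85 mm) begins 54 mm behind the grasp point. The pads swing forward as they close: fully open they stand 13 mm farther back than shut.
Start: joints at [60.143, 21.807, 74.336, -0, 83.858, -12.336], TCP at [0.166, 0.524, 0.25] pointing down, gripper open.
Joint ranges: [-178.18, 178.18], [-50.72, 133.34], [12.68, 142.11], [-81.47, 261.47], [9.98, 163.14], [-165.26, 165.26]. Speed limits (degrees/s): [136.94, 136.94, 180, 180, 180, 180].

## Interface

Orientations are given as a 3x3 rotation matrix whose columns are the frame's x, y, z axes.
In Python, from rig import env gives the robot as it stands.
- The arm moves only by the tool servo_tool, never from a script. Its argument "steps" is a list of rows, each an object of numbers: "tx", "ty", "tz": the shift along the world's x, y, z in cm; "yaw": the turn about the world's z in degrees; "claw": the finger opening in cm, from 0 to 8.54. In form: [{"tx": .., "ty": .., "tz": .., "yaw": .., "claw": ..}, ...]. A call has 1 to 20 rows; each row shifts and turns the commanded pose from where the row before left it; what a row does not reach is not made up. A row lasts 1/10 s, in which the tool goes at most 50 mm and 8.59 degrees, less where a joint would pass 70% of its speed; a pose out of reach is approached as far as the arm can. A call with a gripper value outside its range is refused whole. The fingers move at their own pace and stop on an object; "newtons" is the grip in N (left out, the last holds). Time passes only in rows, so rows that do not move let the fingers close. It gives the time, the measured TCP pose, the force, the opening and the grip force at its end, in the units of the state.
- env.observe(): the state, without advancing time (a new reading comes with each control period).
- env.get_image(name): name is "scene" or "top" or "wrist"; returns (picture, depth): 420x560x3 uint8, red, green, blue; 420x560 float32, m along the optical axis (not along the pixel's ray), 0 where there is no reading.
- env.camera_model(name): a dict with "fovy" (degrees; the focal length in pixels is half the picture's height over the tangent of half this angle, whatever the lens; pixels are square), "cx", "cy" (the principal point, pixels), "dist_coeffs" ([k1, k2, p1, p2, k3] as OpenCV has them; the pictures are not rectified), "T" (4x4, takes a point from camera to world coordinates). Camera axes: x right, y down, z forward; pixel columns grow to the right and rows downward; lengths in m; the calibration is good to about 2 mm. A picture is of the moment at which its call begins: read the wrist's pose just before it. camera_model takes no time and is no camera call; for the wrist camera it gives the pose at the moment of the call.
- env.close_job(): hands the job in; it is judged then, once.
The state is a dict: "time_s": time; "q": joint angles; "qvel": joint speeds; "joint_efforts": joint torques, N m; "position": TCP position; "tool_rot": TCP orientation; "ft_force": force on the tool from outside, world axes, zero at the start; "wrist_torque": the same for the moment, N m; "grip_width": finger opening in m; "gripper_force": force on a finger pad.
Only numpy, scipy, OpenCV 4.12 (cv2) and the standard library are available. Lean on these libraries where they do the work, as an engineer would, in place of code of your own. Each camera call takes 0.05 s, during which the arm holds its last target. There are 200 camera calls.

## Working session

There is one attempt and no reset: what is moved stays moved. The work goes in short steps, Python scripts to look and compute and a tool call to move; the robot and the scene stay as the last step left them, time stands still between calls to the robot, and variables do not carry over. Pictures are saved under pics/ and viewed, at most 10 in all, crops included, and the job is handed in when it is done.

Besides the shell and the picture viewer there is one more tool, called after "Call:" by a JSON object that holds its "fn" and its "kwargs", one argument or row to a line. servo_tool: Moves the arm, as the interface text tells. Its arguments: {"type":"object","properties":{"steps":{"type":"array"},"newtons":{"type":"number"}},"required":["steps"]}

```bash
mkdir -p pics; ls
cat > h.py <<'E'
from rig import env
import numpy as np, cv2
def grab(n):
    im,d=env.get_image(n); c=env.camera_model(n); np.savez('/tmp/%s.npz'%n,im=im,d=d,T=c['T'],f=210/np.tan(np.radians(c['fovy'])/2),c=[c['cx'],c['cy']],k=np.array(c['dist_coeffs'],float)); return load(n)
def load(n): return dict(np.load('/tmp/%s.npz'%n))
def rays(c,uv):
    K=np.array([[c['f'],0,c['c'][0]],[0,c['f'],c['c'][1]],[0,0,1]])
    p=cv2.undistortPoints(np.array(uv,float).reshape(-1,1,2),K,c['k'])[:,0]
    return np.c_[p,np.ones(len(p))]
def onz(c,uv,z):
    d=rays(c,uv)@c['T'][:3,:3].T; o=c['T'][:3,3]
    return o+d*((z-o[2])/d[:,2])[:,None]
def pts(c):  # world xyz image from depth
    v,u=np.mgrid[:420,:560]
    r=rays(c,np.c_[u.ravel(),v.ravel()])*c['d'].reshape(-1,1)
    return (r@c['T'][:3,:3].T+c['T'][:3,3]).reshape(420,560,3)
E
python3 - <<'E'
from h import *
for n in ['top','scene']:
    c=grab(n); cv2.imwrite(f'pics/{n}0.png',c['im'][:,:,::-1]); print(n,c['T'].round(3).tolist(),c['f'],c['k'])
print(env.observe())
E
```

```text
pics
top [[-0.022, -0.979, 0.201, 0.329], [-1.0, 0.022, 0.001, 0.024], [-0.005, -0.201, -0.98, 1.058], [0.0, 0.0, 0.0, 1.0]] 414.6722030490052 [-0.12582653  0.          0.          0.          0.        ]
scene [[0.748, -0.392, 0.535, 0.022], [-0.663, -0.43, 0.613, -0.545], [-0.01, -0.813, -0.582, 0.604], [0.0, 0.0, 0.0, 1.0]] 426.77730990426494 [-0.01213056  0.          0.          0.          0.        ]
{'time_s': 0.1, 'q': array([ 6.01429697e+01,  2.18369459e+01,  7.43795633e+01,  9.71386986e-04,
        8.38593491e+01, -1.23356083e+01]), 'qvel': array([-0.03858569, -0.1637304 , -0.18018013,  0.05741596,  0.04174918,
        0.05719714]), 'joint_efforts': array([ 3.74980766e-03, -4.49219620e+01, -2.31656653e+01, -1.77870193e-04,
        3.62566687e-03,  3.38913128e-05]), 'position': array([0.16545646, 0.5242665 , 0.24978022]), 'tool_rot': array([[-9.53603805e-01,  3.01063663e-01, -6.73744912e-04],
       [ 3.01064268e-01,  9.53603171e-01, -1.13985469e-03],
       [ 2.99316457e-04, -1.28981029e-03, -9.99999123e-01]]), 'ft_force': array([ 0.52767658,  0.05882978, -0.36763578]), 'wrist_torque': array([ 0.01621826,  0.0311632 , -0.00484718]), 'gripper_force': 0.0, 'grip_width': 0.08525301226077386}
```

```bash
sleep 1
```

```text
(no output)
```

View pics/top0.png

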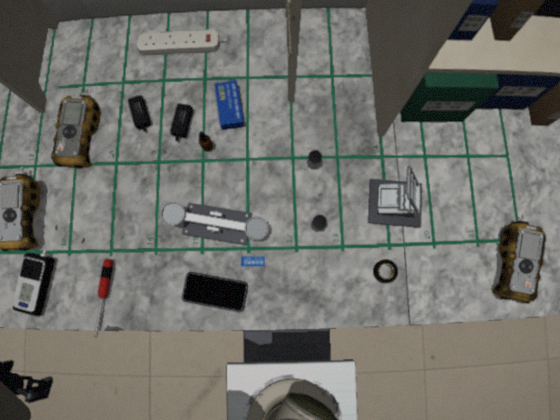

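View pics/scene0.png

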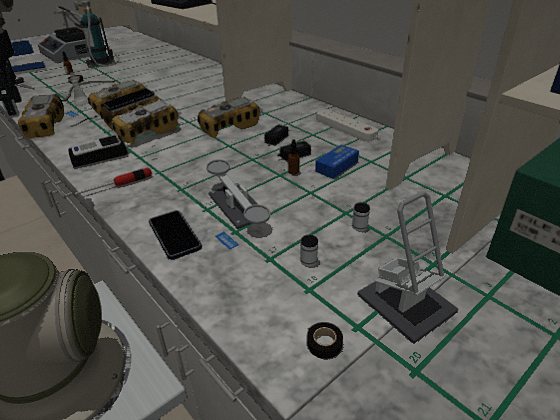

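```bash
python3 - <<'E'
from h import *
c=load('top'); P=pts(c); im=c['im']; s=load('scene'); Q=pts(s)
def circ(reg,lo,hi,name,P=P):
    x0,x1,y0,y1=reg; R=P[y0:y1,x0:x1].reshape(-1,3); m=(R[:,2]>lo)&(R[:,2]<hi); A=R[m]
    if len(A)>4:
        r=cv2.minEnclosingCircle(A[:,:2].astype(np.float32)); print(name,len(A),A.mean(0).round(4),'med z',np.median(A[:,2]).round(4),'circ',np.round(r[0],4),round(r[1],4))
circ((300,335,140,180),.048,.07,'cartA top'); circ((300,340,205,240),.048,.07,'cartB top')
circ((155,192,195,235),.03,.09,'panL'); circ((240,275,210,250),.03,.09,'panR')
circ((160,250,195,250),.03,.09,'beam')
for n,X,(x0,x1,y0,y1) in [('top',P,(360,430,160,235)),('scene',Q,(355,460,190,345))]:
    R=X[y0:y1,x0:x1].reshape(-1,3); R=R[(R[:,2]>.004)&(R[:,0]<.62)&(R[:,0]>.2)]
    np.save('/tmp/hold_%s.npy'%n,R)
    print(n)
    for a in np.arange(.004,.22,.012):
        B=R[(R[:,2]>=a)&(R[:,2]<a+.012)]
        if len(B): print(a.round(3),len(B),'x',np.percentile(B[:,0],[2,50,98]).round(3),'y',np.percentile(B[:,1],[2,50,98]).round(3))
for n,u in [('tape',(385,271)),('bottle',(206,142)),('phone',(215,291))]: print(n,P[u[1],u[0]].round(3))
for sname,X,cc,(x0,x1,y0,y1) in [('top',P,c,(365,430,160,235)),('scene',Q,s,(350,465,185,350))]:
    cv2.imwrite(f'pics/h_{sname}.png',cv2.resize(cc['im'][y0:y1,x0:x1,::-1],None,fx=5 if sname=='top' else 3.6,fy=5 if sname=='top' else 3.6,interpolation=cv2.INTER_CUBIC))
E
python3 - <<'E'
import cv2,numpy as np
a=cv2.imread('pics/h_top.png');b=cv2.imread('pics/h_scene.png')
H=max(a.shape[0],b.shape[0]);z=np.zeros((H,a.shape[1]+b.shape[1],3),np.uint8);z[:a.shape[0],:a.shape[1]]=a;z[:b.shape[0],a.shape[1]:]=b
print(z.shape);cv2.imwrite('pics/hold.png',z)
E
```

```text
cartA top 158 [ 0.6579 -0.0737  0.0559] med z 0.0559 circ [ 0.6585 -0.0739] 0.0183
cartB top 168 [ 0.4908 -0.0777  0.056 ] med z 0.0559 circ [ 0.4911 -0.078 ] 0.0179
panL 492 [0.5185 0.28   0.0595] med z 0.0602 circ [0.515  0.2757] 0.0378
panR 499 [0.4806 0.0809 0.041 ] med z 0.0408 circ [0.4827 0.085 ] 0.0371
beam 1113 [0.5058 0.2159 0.0501] med z 0.0478 circ [0.4924 0.2036] 0.1133
top
0.004 1170 x [0.48  0.512 0.606] y [-0.355 -0.264 -0.21 ]
0.016 31 x [0.509 0.538 0.574] y [-0.315 -0.232 -0.227]
0.028 35 x [0.515 0.545 0.575] y [-0.289 -0.231 -0.228]
0.04 166 x [0.512 0.543 0.584] y [-0.261 -0.243 -0.231]
0.052 346 x [0.512 0.546 0.581] y [-0.285 -0.26  -0.226]
0.064 274 x [0.51  0.534 0.577] y [-0.305 -0.286 -0.239]
0.076 157 x [0.507 0.542 0.571] y [-0.325 -0.316 -0.265]
0.088 8 x [0.507 0.57  0.573] y [-0.323 -0.317 -0.309]
0.1 9 x [0.505 0.57  0.573] y [-0.315 -0.31  -0.301]
0.112 7 x [0.505 0.572 0.575] y [-0.309 -0.305 -0.295]
0.124 72 x [0.506 0.542 0.574] y [-0.3   -0.294 -0.29 ]
0.136 15 x [0.506 0.535 0.575] y [-0.299 -0.29  -0.282]
0.148 11 x [0.507 0.511 0.575] y [-0.2
[... 711 characters left out ...]
 [0.505 0.511 0.576] y [-0.321 -0.313 -0.305]
0.1 72 x [0.505 0.542 0.577] y [-0.316 -0.308 -0.299]
0.112 70 x [0.506 0.511 0.578] y [-0.31  -0.302 -0.295]
0.124 170 x [0.506 0.541 0.577] y [-0.304 -0.296 -0.289]
0.136 72 x [0.507 0.513 0.578] y [-0.298 -0.291 -0.283]
0.148 79 x [0.508 0.514 0.578] y [-0.294 -0.286 -0.277]
0.16 79 x [0.508 0.515 0.579] y [-0.288 -0.28  -0.27 ]
0.172 175 x [0.51  0.544 0.579] y [-0.282 -0.275 -0.267]
0.184 77 x [0.509 0.517 0.58 ] y [-0.277 -0.268 -0.26 ]
0.196 81 x [0.51  0.517 0.581] y [-0.272 -0.263 -0.255]
0.208 118 x [0.511 0.532 0.581] y [-0.265 -0.257 -0.25 ]
tape [ 0.368 -0.246  0.002]
bottle [0.705 0.204 0.054]
phone [0.329 0.185 0.009]
(594, 739, 3)
```

View pics/hold.png

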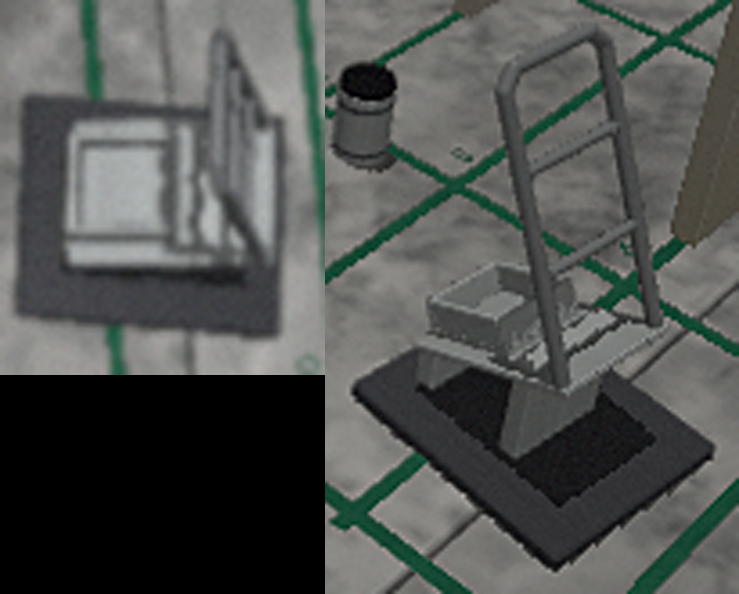

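Call:
{"fn": "servo_tool", "kwargs": {
  "newtons": 30,
  "steps": [
    {"tx": 1.2, "ty": -2.2, "yaw": -3},
    {"tx": 2.3, "ty": -4.3, "yaw": -6},
    {"tx": 2.3, "ty": -4.3, "yaw": -6},
    {"tx": 2.3, "ty": -4.3, "yaw": -6},
    {"tx": 2.3, "ty": -4.3, "yaw": -6},
    {"tx": 2.3, "ty": -4.3, "yaw": -6},
    {"tx": 2.3, "ty": -4.3, "yaw": -6},
    {"tx": 2.3, "ty": -4.3, "yaw": -6},
    {"tx": 2.3, "ty": -4.3, "yaw": -6},
    {"tx": 2.3, "ty": -4.3, "yaw": -6},
    {"tx": 2.3, "ty": -4.3, "yaw": -6},
    {"tx": 2.3, "ty": -4.3, "yaw": -6},
    {"tx": 2.3, "ty": -4.3, "yaw": -6},
    {"tx": 2.3, "ty": -4.3, "yaw": -6},
    {"tx": 1.5, "ty": -2.1, "yaw": -2.3},
    {},
    {}
  ]
}}

```text
invalid input at $.steps[0]: expected keys tx, ty, tz, yaw, claw
```

Call:
{"fn": "servo_tool", "kwargs": {
  "newtons": 30,
  "steps": [
    {"tx": 1.2, "ty": -2.2, "tz": 0, "yaw": -3, "claw": 8.5},
    {"tx": 2.3, "ty": -4.3, "tz": 0, "yaw": -6, "claw": 8.5},
    {"tx": 2.3, "ty": -4.3, "tz": 0, "yaw": -6, "claw": 8.5},
    {"tx": 2.3, "ty": -4.3, "tz": 0, "yaw": -6, "claw": 8.5},
    {"tx": 2.3, "ty": -4.3, "tz": 0, "yaw": -6, "claw": 8.5},
    {"tx": 2.3, "ty": -4.3, "tz": 0, "yaw": -6, "claw": 8.5},
    {"tx": 2.3, "ty": -4.3, "tz": 0, "yaw": -6, "claw": 8.5},
    {"tx": 2.3, "ty": -4.3, "tz": 0, "yaw": -6, "claw": 8.5},
    {"tx": 2.3, "ty": -4.3, "tz": 0, "yaw": -6, "claw": 8.5},
    {"tx": 2.3, "ty": -4.3, "tz": 0, "yaw": -6, "claw": 8.5},
    {"tx": 2.3, "ty": -4.3, "tz": 0, "yaw": -6, "claw": 8.5},
    {"tx": 2.3, "ty": -4.3, "tz": 0, "yaw": -6, "claw": 8.5},
    {"tx": 2.3, "ty": -4.3, "tz": 0, "yaw": -6, "claw": 8.5},
    {"tx": 2.3, "ty": -4.3, "tz": 0, "yaw": -6, "claw": 8.5},
    {"tx": 1.5, "ty": -2.1, "tz": 0, "yaw": -2.3, "claw": 8.5},
    {"tx": 0, "ty": 0, "tz": 0, "yaw": 0, "claw": 8.5},
    {"tx": 0, "ty": 0, "tz": 0, "yaw": 0, "claw": 8.5}
  ]
}}

```text
time_s: 1.8
position: [0.4913, -0.0775, 0.2498]
tool_rot: [[0.188, 0.982, -0.001], [0.982, -0.188, 0.001], [0.0, -0.001, -1.0]]
ft_force: [0.2, 0.4, -0.6]
grip_width: 0.0851
gripper_force: 0.0
```

Run:
```python
from h import *
o=env.observe();print(o['q'].round(1),o['position'].round(4),o['tool_rot'].round(3).tolist())
c=grab('wrist');P=pts(c)
m=(P[:,:,2]>.045)&(P[:,:,2]<.07)
n,l,st,ce=cv2.connectedComponentsWithStats(m.astype(np.uint8))
for i in range(1,n):
    if st[i,4]>300:
        A=P[l==i];r=cv2.minEnclosingCircle(A[:,:2].astype(np.float32));print(st[i],A.mean(0).round(4),np.round(r,4) if 0 else (np.round(r[0],4),round(r[1],4)))
T=load('top');PT=pts(T)
# partition position
for u,v in [(293,95),(293,60),(290,20)]: print(PT[v,u].round(3))
```

```text
[-22.6  16.6  82.4   0.   81.1 -11.8] [ 0.4913 -0.0775  0.2498] [[0.188, 0.982, -0.001], [0.982, -0.188, 0.001], [0.0, -0.001, -1.0]]
[ 452  125   47   42 1529] [ 0.6571 -0.0711  0.0556] (array([ 0.659 , -0.0721]), 0.0185)
[ 268  164   40   42 1314] [ 0.4924 -0.0752  0.056 ] (array([ 0.4922, -0.0762]), 0.0179)
[ 336  319   76   67 3339] [ 0.5426 -0.2571  0.0586] (array([ 0.5434, -0.2623]), 0.043)
[ 0.834 -0.024  0.047]
[ 0.834 -0.018  0.221]
[ 0.853 -0.009  0.341]
```

Call:
{"fn": "servo_tool", "kwargs": {
  "steps": [
    {"tx": 0, "ty": 0, "tz": 3, "yaw": 0, "claw": 8.5},
    {"tx": 0, "ty": 0, "tz": 5, "yaw": 0, "claw": 8.5},
    {"tx": 0, "ty": 0, "tz": 5, "yaw": 0, "claw": 8.5},
    {"tx": 0, "ty": 0, "tz": 5, "yaw": 0, "claw": 8.5},
    {"tx": 0, "ty": 0, "tz": 5, "yaw": 0, "claw": 8.5},
    {"tx": 0, "ty": 0, "tz": 3, "yaw": 0, "claw": 8.5},
    {"tx": 0, "ty": 0, "tz": 2, "yaw": 0, "claw": 8.5},
    {"tx": 0, "ty": 0, "tz": 2, "yaw": 0, "claw": 8.5},
    {"tx": 0, "ty": 0, "tz": 2, "yaw": 0, "claw": 8.5},
    {"tx": 0, "ty": 0, "tz": 2, "yaw": 0, "claw": 8.5},
    {"tx": 0, "ty": 0, "tz": 2, "yaw": 0, "claw": 8.5}
  ]
}}

```text
time_s: 2.95
position: [0.4906, -0.076, 0.6116]
tool_rot: [[0.185, 0.983, 0.0], [0.983, -0.185, -0.0], [-0.0, 0.0, -1.0]]
ft_force: [0.7, -0.1, 0.5]
grip_width: 0.0847
gripper_force: 0.0
```

Run:
```python
from h import *
o=env.observe();print(o['q'].round(2),o['position'].round(4),o['tool_rot'].round(4).tolist())
```

```text
[-2.2500e+01  2.0480e+01  1.6790e+01  1.0000e-02  1.4271e+02 -1.1810e+01] [ 0.4906 -0.076   0.6116] [[0.1854, 0.9827, 0.0004], [0.9827, -0.1854, -0.0001], [-0.0, 0.0004, -1.0]]
```

Call:
{"fn": "servo_tool", "kwargs": {
  "steps": [
    {"tx": 0, "ty": 0, "tz": 1, "yaw": 0, "claw": 8.5},
    {"tx": 0, "ty": 0, "tz": 1, "yaw": 0, "claw": 8.5},
    {"tx": 0, "ty": 0, "tz": 1, "yaw": 0, "claw": 8.5},
    {"tx": 0, "ty": 0, "tz": 1, "yaw": 0, "claw": 8.5},
    {"tx": 0, "ty": 0, "tz": 1, "yaw": 0, "claw": 8.5},
    {"tx": 0, "ty": 0, "tz": 1, "yaw": 0, "claw": 8.5}
  ]
}}

```text
time_s: 3.55
position: [0.4695, -0.0739, 0.6378]
tool_rot: [[0.188, 0.982, 0.016], [0.982, -0.188, -0.003], [0.0, 0.016, -1.0]]
ft_force: [0.5, -0.2, 0.1]
grip_width: 0.0849
gripper_force: 0.0
```

Run:
```python
from h import *
o=env.observe();print(o['q'].round(2),o['position'].round(4),o['tool_rot'].round(4).tolist())
```

```text
[-23.37  19.73  12.74   0.38 146.64 -12.23] [ 0.4695 -0.0739  0.6378] [[0.1876, 0.9821, 0.0157], [0.9822, -0.1876, -0.0028], [0.0002, 0.0159, -0.9999]]
```

Call:
{"fn": "servo_tool", "kwargs": {
  "steps": [
    {"tx": 0, "ty": 0, "tz": -2, "yaw": 0, "claw": 8.5},
    {"tx": 0.2, "ty": 0, "tz": -4, "yaw": 0, "claw": 8.5},
    {"tx": 0.3, "ty": -0.3, "tz": -4.8, "yaw": 0, "claw": 8.5},
    {"tx": 0.3, "ty": 0, "tz": -4.8, "yaw": 0, "claw": 8.5},
    {"tx": 0.3, "ty": 0, "tz": -4.8, "yaw": 0, "claw": 8.5},
    {"tx": 0.3, "ty": 0, "tz": -4.8, "yaw": 0, "claw": 8.5},
    {"tx": 0.3, "ty": 0, "tz": -4.8, "yaw": 0, "claw": 8.5},
    {"tx": 0.3, "ty": 0, "tz": -4.8, "yaw": 0, "claw": 8.5},
    {"tx": 0.2, "ty": 0, "tz": -4.8, "yaw": 0, "claw": 8.5},
    {"tx": 0, "ty": 0, "tz": -4.8, "yaw": 0, "claw": 8.5},
    {"tx": 0, "ty": 0, "tz": 0, "yaw": 0, "claw": 8.5},
    {"tx": 0, "ty": 0, "tz": 0, "yaw": 0, "claw": 8.5}
  ]
}}

```text
time_s: 4.75
position: [0.4927, -0.0774, 0.1946]
tool_rot: [[0.188, 0.982, 0.015], [0.982, -0.188, -0.003], [0.0, 0.015, -1.0]]
ft_force: [1.0, -0.5, 0.6]
grip_width: 0.0848
gripper_force: 0.0
```

Run:
```python
from h import *
o=env.observe();print(o['q'].round(2),o['position'].round(4),o['tool_rot'].round(4).tolist())
```

```text
[-22.66  19.3   88.26   0.21  71.59 -11.9 ] [ 0.4927 -0.0774  0.1946] [[0.1878, 0.9821, 0.0152], [0.9822, -0.1878, -0.0025], [0.0004, 0.0154, -0.9999]]
```

Call:
{"fn": "servo_tool", "kwargs": {
  "newtons": 30,
  "steps": [
    {"tx": 0, "ty": 0.1, "tz": -4, "yaw": 0, "claw": 8.5},
    {"tx": 0, "ty": 0, "tz": -4, "yaw": 0, "claw": 8.5},
    {"tx": 0, "ty": 0, "tz": -4, "yaw": 0, "claw": 8.5},
    {"tx": 0, "ty": 0, "tz": -2.3, "yaw": 0, "claw": 8.5},
    {"tx": 0, "ty": 0, "tz": -1, "yaw": 0, "claw": 8.5},
    {"tx": 0, "ty": 0, "tz": 0, "yaw": 0, "claw": 3},
    {"tx": 0, "ty": 0, "tz": 0, "yaw": 0, "claw": 3},
    {"tx": 0, "ty": 0, "tz": 0, "yaw": 0, "claw": 3},
    {"tx": 0, "ty": 0, "tz": 0, "yaw": 0, "claw": 3},
    {"tx": 0, "ty": 0, "tz": 0, "yaw": 0, "claw": 3},
    {"tx": 0, "ty": 0, "tz": 0, "yaw": 0, "claw": 3}
  ]
}}

```text
time_s: 5.85
position: [0.4929, -0.0764, 0.0419]
tool_rot: [[0.188, 0.982, 0.017], [0.982, -0.188, -0.003], [-0.0, 0.017, -1.0]]
ft_force: [-1.9, 0.7, 9.7]
grip_width: 0.0355
gripper_force: 29.0
```

Run:
```python
from h import *
s=load('scene');Q=pts(s)
for nm,(x,y),(lo,hi) in [('L',(.519,.283),(.045,.075)),('R',(.480,.078),(.03,.055))]:
    A=Q[(np.hypot(Q[:,:,0]-x,Q[:,:,1]-y)<.045)&(Q[:,:,2]>lo)&(Q[:,:,2]<hi)]
    f=A[np.hypot(A[:,0]-x,A[:,1]-y)<.022]
    r=cv2.minAreaRect(A[:,:2].astype(np.float32)); print(nm,len(A),A.mean(0).round(4),np.round(r[0],4),np.round(r[1],4),'floor z',np.median(f[:,2]).round(4))
t=load('top');P=pts(t)
for nm,(x,y) in [('L',(.519,.283)),('R',(.480,.078))]:
    A=P[(np.hypot(P[:,:,0]-x,P[:,:,1]-y)<.020)&(P[:,:,2]>.03)];print(nm,'top floor',np.median(A[:,2]).round(4))
    A=P[(np.hypot(P[:,:,0]-x,P[:,:,1]-y)<.036)&(P[:,:,2]>.036)];A=A[np.abs(np.hypot(A[:,0]-x,A[:,1]-y))<.033];print('x',A[:,0].min().round(4),A[:,0].max().round(4),'y',A[:,1].min().round(4),A[:,1].max().round(4))
```

```text
L 347 [0.5184 0.2798 0.0597] [0.5156 0.2792] [0.0725 0.0591] floor z 0.0601
R 434 [0.4811 0.0792 0.0421] [0.4827 0.081 ] [0.0668 0.058 ] floor z 0.0409
L top floor 0.0595
x 0.4912 0.5469 y 0.2514 0.3115
R top floor 0.0403
x 0.4503 0.5081 y 0.0486 0.1088
```

Call:
{"fn": "servo_tool", "kwargs": {
  "steps": [
    {"tx": 0, "ty": 0, "tz": 2, "yaw": 0, "claw": 3},
    {"tx": 0, "ty": 0, "tz": 4, "yaw": 0, "claw": 3},
    {"tx": 0, "ty": 0.5, "tz": 4, "yaw": 0, "claw": 3},
    {"tx": -0.3, "ty": 3, "tz": 1, "yaw": 0, "claw": 3},
    {"tx": -0.4, "ty": 4.5, "tz": 0, "yaw": 0, "claw": 3},
    {"tx": -0.4, "ty": 4.5, "tz": 0, "yaw": 0, "claw": 3},
    {"tx": -0.3, "ty": 3, "tz": 0, "yaw": 0, "claw": 3},
    {"tx": 0, "ty": 0, "tz": -3, "yaw": 0, "claw": 3},
    {"tx": 0, "ty": 0, "tz": -2.4, "yaw": 0, "claw": 3},
    {"tx": 0, "ty": 0, "tz": -0.5, "yaw": 0, "claw": 3},
    {"tx": 0, "ty": 0, "tz": -0.4, "yaw": 0, "claw": 3},
    {"tx": 0, "ty": 0, "tz": -0.2, "yaw": 0, "claw": 3},
    {"tx": 0, "ty": 0, "tz": 0, "yaw": 0, "claw": 3}
  ]
}}

```text
time_s: 7.15
position: [0.4786, 0.0786, 0.0859]
tool_rot: [[0.188, 0.982, 0.016], [0.982, -0.188, -0.002], [0.001, 0.016, -1.0]]
ft_force: [0.4, -0.0, 0.1]
grip_width: 0.0358
gripper_force: 30.3
```

Run:
```python
from h import *
c=grab('scene'); cv2.imwrite('pics/s1.png',cv2.resize(c['im'][120:300,150:350,::-1],None,fx=3,fy=3)); print(env.observe()['ft_force'])
```

```text
[ 0.40840279  0.61353978 -0.85615838]
```

View pics/s1.png

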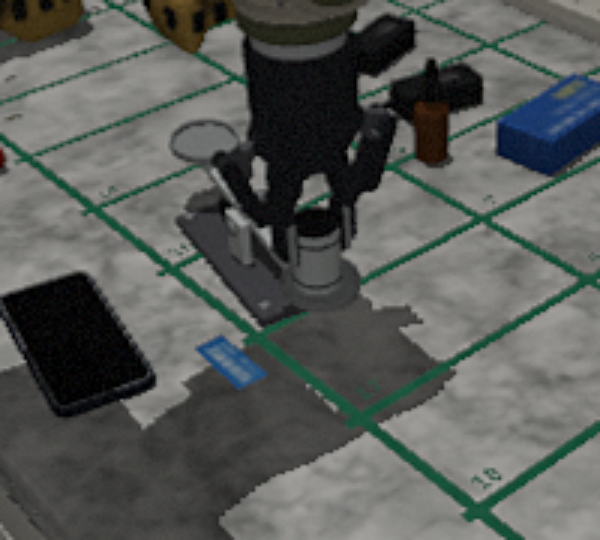

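Call:
{"fn": "servo_tool", "kwargs": {
  "steps": [
    {"tx": 0, "ty": 0, "tz": -0.2, "yaw": 0, "claw": 3},
    {"tx": 0, "ty": 0, "tz": -0.1, "yaw": 0, "claw": 3},
    {"tx": 0, "ty": 0, "tz": 0, "yaw": 0, "claw": 4.2},
    {"tx": 0, "ty": 0, "tz": 0, "yaw": 0, "claw": 5},
    {"tx": 0, "ty": 0, "tz": 0, "yaw": 0, "claw": 7},
    {"tx": 0, "ty": 0, "tz": 0, "yaw": 0, "claw": 8.5},
    {"tx": 0, "ty": 0, "tz": 1, "yaw": 0, "claw": 8.5},
    {"tx": 0, "ty": 0, "tz": 4.5, "yaw": 0, "claw": 8.5},
    {"tx": 0, "ty": 0, "tz": 4.5, "yaw": 0, "claw": 8.5},
    {"tx": 3, "ty": -2.5, "tz": 0, "yaw": 0, "claw": 8.5},
    {"tx": 3.7, "ty": -3.1, "tz": 0, "yaw": 0, "claw": 8.5},
    {"tx": 3.7, "ty": -3.1, "tz": 0, "yaw": 0, "claw": 8.5},
    {"tx": 3.7, "ty": -3.2, "tz": 0, "yaw": 0, "claw": 8.5},
    {"tx": 3.9, "ty": -3.2, "tz": 0, "yaw": 0, "claw": 8.5},
    {"tx": 0, "ty": 0, "tz": 0, "yaw": 0, "claw": 8.5}
  ]
}}

```text
time_s: 8.7
position: [0.6607, -0.0761, 0.1814]
tool_rot: [[0.191, 0.981, 0.016], [0.982, -0.191, -0.003], [-0.0, 0.016, -1.0]]
ft_force: [-1.5, 0.6, -1.0]
grip_width: 0.085
gripper_force: 0.0
```

```bash
cat > st.py <<'E'
from h import *
# stand state: cartridges' caps (dark flat discs) and pan floors from top/scene depth
def caps(n):
    c=grab(n);P=pts(c)
    return c,P
E
python3 - <<'E'
from h import *
c=grab('wrist');P=pts(c)
def blob(P,x,y,lo,hi,r=.04):
    A=P[(np.hypot(P[:,:,0]-x,P[:,:,1]-y)<r)&(P[:,:,2]>lo)&(P[:,:,2]<hi)]
    if len(A)>8: q=cv2.minEnclosingCircle(A[:,:2].astype(np.float32)); print(len(A),A.mean(0).round(4),np.round(q[0],4),round(q[1],4))
    else: print(len(A))
blob(P,.6585,-.073,.048,.07)
s=grab('top');Q=pts(s)
blob(Q,.479,.078,.085,.115); blob(Q,.519,.282,.045,.08)
E
```

```text
2024 [ 0.6578 -0.0691  0.0561] [ 0.6575 -0.0702] 0.018
36 [0.4792 0.0829 0.095 ] [0.48   0.0814] 0.0123
60 [0.5409 0.2776 0.0631] [0.5373 0.278 ] 0.0201
```

Call:
{"fn": "servo_tool", "kwargs": {
  "newtons": 30,
  "steps": [
    {"tx": -0.25, "ty": 0.5, "tz": -3, "yaw": 0, "claw": 8.5},
    {"tx": 0, "ty": 0, "tz": -4, "yaw": 0, "claw": 8.5},
    {"tx": 0, "ty": 0, "tz": -4, "yaw": 0, "claw": 8.5},
    {"tx": 0, "ty": 0, "tz": -2, "yaw": 0, "claw": 8.5},
    {"tx": 0, "ty": 0, "tz": -0.9, "yaw": 0, "claw": 8.5},
    {"tx": 0, "ty": 0, "tz": 0, "yaw": 0, "claw": 3},
    {"tx": 0, "ty": 0, "tz": 0, "yaw": 0, "claw": 3},
    {"tx": 0, "ty": 0, "tz": 0, "yaw": 0, "claw": 3},
    {"tx": 0, "ty": 0, "tz": 0, "yaw": 0, "claw": 3},
    {"tx": 0, "ty": 0, "tz": 0, "yaw": 0, "claw": 3},
    {"tx": 0, "ty": 0, "tz": 0, "yaw": 0, "claw": 3},
    {"tx": 0, "ty": 0, "tz": 2, "yaw": 0, "claw": 3},
    {"tx": 0, "ty": 0, "tz": 4.5, "yaw": 0, "claw": 3},
    {"tx": 0, "ty": 0, "tz": 4.5, "yaw": 0, "claw": 3},
    {"tx": 0, "ty": 0, "tz": 3, "yaw": 0, "claw": 3},
    {"tx": 0, "ty": 0, "tz": 0, "yaw": 0, "claw": 3}
  ]
}}

```text
time_s: 10.4
position: [0.6567, -0.0672, 0.1889]
tool_rot: [[0.188, 0.982, 0.024], [0.982, -0.188, -0.005], [-0.0, 0.024, -1.0]]
ft_force: [0.2, -0.2, -1.6]
grip_width: 0.0356
gripper_force: 30.8
```

Run:
```python
from h import *
def blob(P,x,y,lo,hi,r=.04):
    A=P[(np.hypot(P[:,:,0]-x,P[:,:,1]-y)<r)&(P[:,:,2]>lo)&(P[:,:,2]<hi)]
    if len(A)>8: q=cv2.minEnclosingCircle(A[:,:2].astype(np.float32)); print(len(A),A.mean(0).round(4),np.round(q[0],4),round(q[1],4))
    else: print(len(A))
Q=pts(grab('top')); S=pts(grab('scene'))
for X in (Q,S):
    blob(X,.479,.078,.088,.115); blob(X,.519,.282,.04,.08); 
    A=X[(np.hypot(X[:,:,0]-.519,X[:,:,1]-.282)<.02)&(X[:,:,2]>.03)];print('Lfloor',np.median(A[:,2]).round(4))
print(env.observe()['ft_force'])
```

```text
8
238 [0.53   0.2776 0.0611] [0.5205 0.2761] 0.0339
Lfloor 0.061
158 [0.4755 0.0703 0.0939] [0.4761 0.0724] 0.019
348 [0.5181 0.2799 0.0616] [0.5188 0.2782] 0.0356
Lfloor 0.0619
[-0.32746767  0.61719607 -1.67108662]
```

Call:
{"fn": "servo_tool", "kwargs": {
  "steps": [
    {"tx": -1, "ty": 2.5, "tz": 0, "yaw": 0, "claw": 3},
    {"tx": -1.8, "ty": 4.5, "tz": 0, "yaw": 0, "claw": 3},
    {"tx": -1.8, "ty": 4.5, "tz": 0, "yaw": 0, "claw": 3},
    {"tx": -1.8, "ty": 4.5, "tz": 0, "yaw": 0, "claw": 3},
    {"tx": -1.8, "ty": 4.5, "tz": 0, "yaw": 0, "claw": 3},
    {"tx": -1.8, "ty": 4.5, "tz": 0, "yaw": 0, "claw": 3},
    {"tx": -1.8, "ty": 4.5, "tz": 0, "yaw": 0, "claw": 3},
    {"tx": -1.2, "ty": 3.2, "tz": 0, "yaw": 0, "claw": 3},
    {"tx": -0.8, "ty": 2.5, "tz": 0, "yaw": 0, "claw": 3},
    {"tx": 0, "ty": 0, "tz": -2, "yaw": 0, "claw": 3},
    {"tx": 0, "ty": 0, "tz": -2, "yaw": 0, "claw": 3},
    {"tx": 0, "ty": 0, "tz": 0, "yaw": 0, "claw": 3}
  ]
}}

```text
time_s: 11.7
position: [0.5153, 0.2847, 0.1392]
tool_rot: [[0.187, 0.982, 0.006], [0.982, -0.187, -0.005], [-0.004, 0.007, -1.0]]
ft_force: [0.5, -0.3, 0.1]
grip_width: 0.0354
gripper_force: 30.9
```

Run:
```python
from h import *
o=env.observe();p=o['position'];print(p.round(4),o['ft_force'])
c=grab('scene');S=pts(c)
g=np.hypot(S[:,:,0]-p[0],S[:,:,1]-p[1])<.03
A=S[g&(S[:,:,2]>.072)&(S[:,:,2]<p[2]-.02)]
print(len(A)); 
h,e=np.histogram(A[:,2],np.arange(.07,.14,.004));print(list(zip(e.round(3),h)))
B=A[(A[:,2]>.09)];print(B[:,:2].mean(0),np.percentile(B[:,0],[2,98]),np.percentile(B[:,1],[2,98]))
cv2.imwrite('pics/s2.png',cv2.resize(c['im'][100:250,130:330,::-1],None,fx=4,fy=4)[:600])
```

```text
[0.5153 0.2847 0.1392] [ 0.50609569 -0.34798784  0.09775984]
124
[(np.float64(0.07), np.int64(0)), (np.float64(0.074), np.int64(0)), (np.float64(0.078), np.int64(0)), (np.float64(0.082), np.int64(0)), (np.float64(0.086), np.int64(0)), (np.float64(0.09), np.int64(1)), (np.float64(0.094), np.int64(12)), (np.float64(0.098), np.int64(20)), (np.float64(0.102), np.int64(24)), (np.float64(0.106), np.int64(22)), (np.float64(0.11), np.int64(21)), (np.float64(0.114), np.int64(20)), (np.float64(0.118), np.int64(4)), (np.float64(0.122), np.int64(0)), (np.float64(0.126), np.int64(0)), (np.float64(0.13), np.int64(0)), (np.float64(0.134), np.int64(0))]
[0.50717586 0.26791716] [0.49509046 0.52679257] [0.25942709 0.28612791]
```

View pics/s2.png

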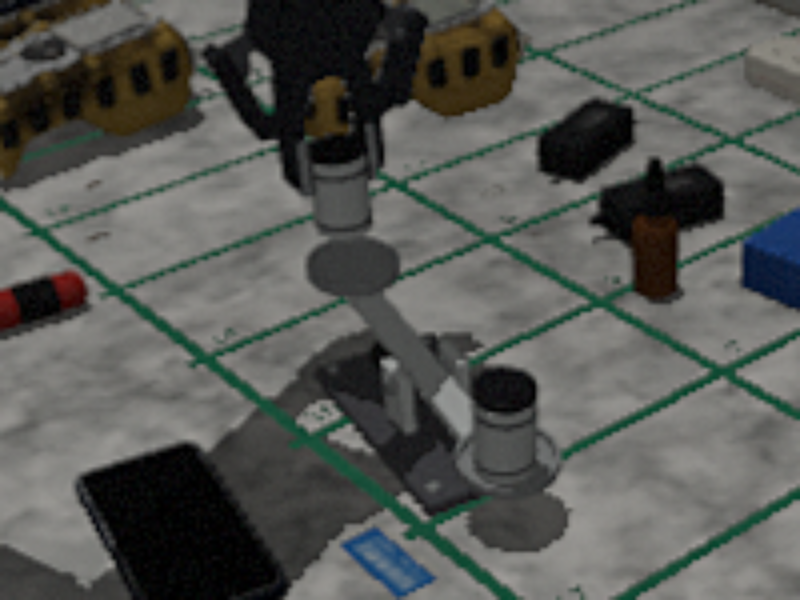

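Call:
{"fn": "servo_tool", "kwargs": {
  "steps": [
    {"tx": 0.3, "ty": 0, "tz": -1.5, "yaw": 0, "claw": 3},
    {"tx": 0, "ty": 0, "tz": -0.7, "yaw": 0, "claw": 3},
    {"tx": 0, "ty": 0, "tz": -0.4, "yaw": 0, "claw": 3},
    {"tx": 0, "ty": 0, "tz": -0.2, "yaw": 0, "claw": 3},
    {"tx": 0, "ty": 0, "tz": -0.2, "yaw": 0, "claw": 3},
    {"tx": 0, "ty": 0, "tz": 0, "yaw": 0, "claw": 3}
  ]
}}

```text
time_s: 12.35
position: [0.5203, 0.2851, 0.1133]
tool_rot: [[0.188, 0.982, 0.015], [0.982, -0.188, -0.002], [0.001, 0.015, -1.0]]
ft_force: [0.3, 0.4, -1.3]
grip_width: 0.0354
gripper_force: 30.9
```

Run:
```python
from h import *
o=env.observe();p=o['position'];print(p.round(4),o['ft_force'],o['tool_rot'].round(3).tolist())
S=pts(grab('scene'))
A=S[(np.hypot(S[:,:,0]-p[0],S[:,:,1]-p[1])<.04)&(S[:,:,2]>.045)&(S[:,:,2]<p[2]-.018)]
h,e=np.histogram(A[:,2],np.arange(.046,.1,.003));print(list(zip(e.round(3).tolist(),h.tolist())))
```

```text
[0.5203 0.2851 0.1133] [ 0.3006774   0.41967841 -1.25697148] [[0.188, 0.982, 0.015], [0.982, -0.188, -0.002], [0.001, 0.015, -1.0]]
[(0.046, 3), (0.049, 17), (0.052, 17), (0.055, 8), (0.058, 44), (0.061, 80), (0.064, 33), (0.067, 15), (0.07, 20), (0.073, 14), (0.076, 18), (0.079, 15), (0.082, 15), (0.085, 15), (0.088, 14), (0.091, 16), (0.094, 7)]
```

Call:
{"fn": "servo_tool", "kwargs": {
  "steps": [
    {"tx": 0, "ty": 0, "tz": -0.3, "yaw": 0, "claw": 3},
    {"tx": 0, "ty": 0, "tz": -0.2, "yaw": 0, "claw": 3},
    {"tx": 0, "ty": 0, "tz": 0, "yaw": 0, "claw": 3}
  ]
}}

```text
time_s: 12.7
position: [0.5203, 0.2851, 0.1079]
tool_rot: [[0.188, 0.982, 0.014], [0.982, -0.188, -0.002], [0.0, 0.014, -1.0]]
ft_force: [0.3, -0.4, -1.1]
grip_width: 0.0356
gripper_force: 30.9
```

Run:
```python
from h import *
o=env.observe();p=o['position'];print(p.round(4),o['ft_force'])
S=pts(grab('scene'))
A=S[(np.hypot(S[:,:,0]-p[0],S[:,:,1]-p[1])<.04)&(S[:,:,2]>.045)&(S[:,:,2]<p[2]-.018)]
h,e=np.histogram(A[:,2],np.arange(.046,.1,.003));print(list(zip(e.round(3).tolist(),h.tolist())))
```

```text
[0.5203 0.2851 0.1079] [ 0.28420138 -0.39175251 -1.05525987]
[(0.046, 5), (0.049, 26), (0.052, 10), (0.055, 6), (0.058, 41), (0.061, 58), (0.064, 49), (0.067, 27), (0.07, 19), (0.073, 14), (0.076, 18), (0.079, 13), (0.082, 18), (0.085, 12), (0.088, 9), (0.091, 0), (0.094, 0)]
```

Call:
{"fn": "servo_tool", "kwargs": {
  "steps": [
    {"tx": 0, "ty": 0, "tz": -0.2, "yaw": 0, "claw": 3},
    {"tx": 0, "ty": 0, "tz": -0.1, "yaw": 0, "claw": 3},
    {"tx": 0, "ty": 0, "tz": 0, "yaw": 0, "claw": 8.5},
    {"tx": 0, "ty": 0, "tz": 0, "yaw": 0, "claw": 8.5},
    {"tx": 0, "ty": 0, "tz": 0, "yaw": 0, "claw": 8.5},
    {"tx": 0, "ty": 0, "tz": 0, "yaw": 0, "claw": 8.5},
    {"tx": 0, "ty": 0, "tz": 0, "yaw": 0, "claw": 8.5},
    {"tx": 0, "ty": 0, "tz": 2, "yaw": 0, "claw": 8.5},
    {"tx": 0, "ty": 0, "tz": 4, "yaw": 0, "claw": 8.5},
    {"tx": 0, "ty": 0, "tz": 4, "yaw": 0, "claw": 8.5},
    {"tx": 0, "ty": 0, "tz": 2, "yaw": 0, "claw": 8.5},
    {"tx": 0, "ty": 0, "tz": 0, "yaw": 0, "claw": 8.5},
    {"tx": 0, "ty": 0, "tz": 0, "yaw": 0, "claw": 8.5},
    {"tx": 0, "ty": 0, "tz": 0, "yaw": 0, "claw": 8.5},
    {"tx": 0, "ty": 0, "tz": 0, "yaw": 0, "claw": 8.5},
    {"tx": 0, "ty": 0, "tz": 0, "yaw": 0, "claw": 8.5},
    {"tx": 0, "ty": 0, "tz": 0, "yaw": 0, "claw": 8.5},
    {"tx": 0, "ty": 0, "tz": 0, "yaw": 0, "claw": 8.5}
  ]
}}

```text
time_s: 14.55
position: [0.5203, 0.2851, 0.225]
tool_rot: [[0.188, 0.982, 0.014], [0.982, -0.188, -0.002], [0.0, 0.014, -1.0]]
ft_force: [0.2, -0.4, 0.3]
grip_width: 0.085
gripper_force: 0.0
```

Run:
```python
from h import *
o=env.observe();p=o['position'];print(p.round(4),o['tool_rot'].round(3).tolist())
cs=grab('scene');S=pts(cs); cw=grab('wrist');W=pts(cw); T=pts(grab('top'))
for n,X in (('s',S),('w',W),('t',T)):
  for nm,x,y in (('L',.519,.28),('R',.479,.078)):
    A=X[(np.hypot(X[:,:,0]-x,X[:,:,1]-y)<.035)&(X[:,:,2]>.072)&(X[:,:,2]<.125)]
    if len(A)<10: continue
    t=np.percentile(A[:,2],95); B=A[A[:,2]>t-.006]; q=cv2.minEnclosingCircle(B[:,:2].astype(np.float32)); print(n,nm,len(A),len(B),'top',t.round(4),np.round(q[0],4),round(q[1],4))
cv2.imwrite('pics/s3.png',cv2.resize(np.hstack([cs['im'][110:260,150:310,::-1],cw['im'][200:350,200:360,::-1]]),None,fx=2.5,fy=2.5))
```

```text
[0.5203 0.2851 0.225 ] [[0.188, 0.982, 0.014], [0.982, -0.188, -0.002], [0.0, 0.014, -1.0]]
s L 183 85 top 0.096 [0.5207 0.2878] 0.0192
s R 427 130 top 0.1199 [0.4805 0.0858] 0.019
w L 1986 1897 top 0.0956 [0.5216 0.2887] 0.018
t L 195 141 top 0.0959 [0.5209 0.2865] 0.0174
t R 259 178 top 0.1212 [0.4785 0.0865] 0.0179
```

View pics/s3.png

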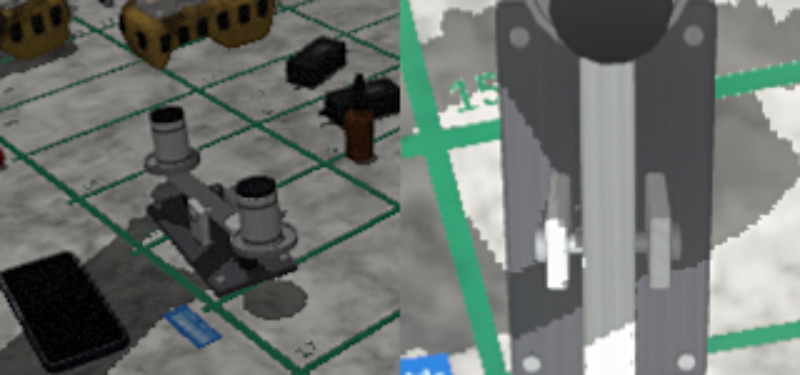

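Call:
{"fn": "servo_tool", "kwargs": {
  "newtons": 30,
  "steps": [
    {"tx": 0, "ty": 0.1, "tz": -3, "yaw": 0, "claw": 8.5},
    {"tx": 0, "ty": 0, "tz": -4, "yaw": 0, "claw": 8.5},
    {"tx": 0, "ty": 0, "tz": -4, "yaw": 0, "claw": 8.5},
    {"tx": 0, "ty": 0, "tz": -2, "yaw": 0, "claw": 8.5},
    {"tx": 0, "ty": 0, "tz": -1.1, "yaw": 0, "claw": 8.5},
    {"tx": 0, "ty": 0, "tz": 0, "yaw": 0, "claw": 3},
    {"tx": 0, "ty": 0, "tz": 0, "yaw": 0, "claw": 3},
    {"tx": 0, "ty": 0, "tz": 0, "yaw": 0, "claw": 3},
    {"tx": 0, "ty": 0, "tz": 0, "yaw": 0, "claw": 3},
    {"tx": 0, "ty": 0, "tz": 0, "yaw": 0, "claw": 3},
    {"tx": 0, "ty": 0, "tz": 0, "yaw": 0, "claw": 3},
    {"tx": 0, "ty": 0, "tz": 1, "yaw": 0, "claw": 3},
    {"tx": 0, "ty": 0, "tz": 3, "yaw": 0, "claw": 3},
    {"tx": 0, "ty": 0, "tz": 4, "yaw": 0, "claw": 3},
    {"tx": 0, "ty": 0, "tz": 4, "yaw": 0, "claw": 3},
    {"tx": 0, "ty": 0, "tz": 3, "yaw": 0, "claw": 3},
    {"tx": 0, "ty": 0, "tz": 1, "yaw": 0, "claw": 3},
    {"tx": 0, "ty": 0, "tz": 0, "yaw": 0, "claw": 3}
  ]
}}

```text
time_s: 16.5
position: [0.5204, 0.2862, 0.2451]
tool_rot: [[0.188, 0.982, 0.016], [0.982, -0.188, -0.002], [0.001, 0.016, -1.0]]
ft_force: [-0.9, -0.7, -1.9]
grip_width: 0.0353
gripper_force: 30.5
```

Run:
```python
from h import *
o=env.observe();p=o['position'];print(p.round(4),o['ft_force'].round(2))
T=pts(grab('scene'))
A=T[(np.hypot(T[:,:,0]-.479,T[:,:,1]-.082)<.035)&(T[:,:,2]>.072)&(T[:,:,2]<.14)]
print('B top',np.percentile(A[:,2],95).round(4),A.mean(0).round(4))
A=T[(np.hypot(T[:,:,0]-.519,T[:,:,1]-.282)<.02)&(T[:,:,2]>.02)&(T[:,:,2]<.09)];print('L',np.median(A[:,2]))
```

```text
[0.5204 0.2862 0.2451] [-0.86 -0.69 -1.9 ]
B top 0.1201 [0.4737 0.0764 0.1007]
L 0.03788235041809496
```

Call:
{"fn": "servo_tool", "kwargs": {
  "steps": [
    {"tx": -0.2, "ty": -2.3, "tz": 0, "yaw": 0, "claw": 3},
    {"tx": -0.4, "ty": -4.5, "tz": 0, "yaw": 0, "claw": 3},
    {"tx": -0.4, "ty": -4.5, "tz": 0, "yaw": 0, "claw": 3},
    {"tx": -0.4, "ty": -4.5, "tz": 0, "yaw": 0, "claw": 3},
    {"tx": -0.4, "ty": -4.5, "tz": 0, "yaw": 0, "claw": 3},
    {"tx": -0.4, "ty": -4.5, "tz": 0, "yaw": 0, "claw": 3},
    {"tx": -0.4, "ty": -4.5, "tz": 0, "yaw": 0, "claw": 3},
    {"tx": -0.3, "ty": -4.5, "tz": 0, "yaw": 0, "claw": 3},
    {"tx": -0.1, "ty": -2.5, "tz": 0, "yaw": 0, "claw": 3},
    {"tx": 0, "ty": 0, "tz": -4, "yaw": 0, "claw": 3},
    {"tx": 0, "ty": 0, "tz": -4.5, "yaw": 0, "claw": 3},
    {"tx": 0, "ty": 0, "tz": -4.5, "yaw": 0, "claw": 3},
    {"tx": 0, "ty": 0, "tz": -4.2, "yaw": 0, "claw": 3},
    {"tx": 0, "ty": 0, "tz": -1.5, "yaw": 0, "claw": 3},
    {"tx": 0, "ty": 0, "tz": -0.6, "yaw": 0, "claw": 3},
    {"tx": 0, "ty": 0, "tz": -0.2, "yaw": 0, "claw": 3},
    {"tx": 0, "ty": 0, "tz": 0, "yaw": 0, "claw": 3}
  ]
}}

```text
time_s: 18.25
position: [0.4888, -0.0766, 0.0491]
tool_rot: [[0.188, 0.982, 0.011], [0.982, -0.187, -0.002], [0.001, 0.011, -1.0]]
ft_force: [-5.2, 0.4, 10.2]
grip_width: 0.0353
gripper_force: 35.0
```

Call:
{"fn": "servo_tool", "kwargs": {
  "newtons": 60,
  "steps": [
    {"tx": 0, "ty": 0, "tz": 0, "yaw": 0, "claw": 5},
    {"tx": 0, "ty": 0, "tz": -0.2, "yaw": 0, "claw": 6},
    {"tx": 0, "ty": 0, "tz": -0.2, "yaw": 0, "claw": 6},
    {"tx": 0, "ty": 0, "tz": 0, "yaw": 0, "claw": 3},
    {"tx": 0, "ty": 0, "tz": 0, "yaw": 0, "claw": 3},
    {"tx": 0, "ty": 0, "tz": 0, "yaw": 0, "claw": 3},
    {"tx": 0, "ty": 0, "tz": 0, "yaw": 0, "claw": 3},
    {"tx": 0, "ty": 0, "tz": 2, "yaw": 0, "claw": 3},
    {"tx": 0, "ty": 0, "tz": 4, "yaw": 4, "claw": 3},
    {"tx": 0, "ty": 0, "tz": 4.5, "yaw": 8, "claw": 3},
    {"tx": 0, "ty": 0, "tz": 4.5, "yaw": 8, "claw": 3},
    {"tx": 0, "ty": 0, "tz": 4.5, "yaw": 8, "claw": 3},
    {"tx": 1.4, "ty": 3, "tz": 1.3, "yaw": 8, "claw": 3},
    {"tx": 1.4, "ty": 3, "tz": 1.3, "yaw": 8, "claw": 3},
    {"tx": 1.4, "ty": 3, "tz": 1.3, "yaw": 8, "claw": 3},
    {"tx": 1.4, "ty": 3, "tz": 1.3, "yaw": 8, "claw": 3},
    {"tx": 1.4, "ty": 3, "tz": 1.3, "yaw": 8, "claw": 3},
    {"tx": 1.4, "ty": 3, "tz": 1.3, "yaw": 8, "claw": 3},
    {"tx": 1.4, "ty": 3, "tz": 1.3, "yaw": 8, "claw": 3},
    {"tx": 1.4, "ty": 3, "tz": 1.3, "yaw": 8, "claw": 3}
  ]
}}

```text
time_s: 20.25
position: [0.6027, 0.1645, 0.3442]
tool_rot: [[-0.989, 0.148, 0.001], [0.148, 0.989, 0.014], [0.001, 0.014, -1.0]]
ft_force: [0.6, -1.4, -1.4]
grip_width: 0.0348
gripper_force: 60.6
```

Run:
```python
from h import *
o=env.observe();print(o['q'].round(2),o['position'].round(4),o['tool_rot'].round(4).tolist())
```

```text
[  4.1   27.45  49.96   0.84 102.47 -77.22] [0.6027 0.1645 0.3442] [[-0.989, 0.1476, 0.0011], [0.1476, 0.9889, 0.0144], [0.0011, 0.0144, -0.9999]]
```

Call:
{"fn": "servo_tool", "kwargs": {
  "steps": [
    {"tx": 2.5, "ty": 1, "tz": 2, "yaw": 8, "claw": 3},
    {"tx": 2.5, "ty": 1, "tz": 2, "yaw": 6, "claw": 3},
    {"tx": 2, "ty": 0.3, "tz": 1, "yaw": 0, "claw": 3},
    {"tx": 2.5, "ty": 0.3, "tz": 1, "yaw": 0, "claw": 3},
    {"tx": 2.5, "ty": 0.3, "tz": 1, "yaw": 0, "claw": 3},
    {"tx": 2.5, "ty": 0.3, "tz": 1, "yaw": 0, "claw": 3},
    {"tx": 2.5, "ty": 0.3, "tz": 1, "yaw": 0, "claw": 3}
  ]
}}

```text
time_s: 20.95
position: [0.7144, 0.183, 0.3936]
tool_rot: [[-0.995, -0.09, 0.042], [-0.089, 0.996, 0.025], [-0.044, 0.022, -0.999]]
ft_force: [-0.0, 0.5, -1.0]
grip_width: 0.0346
gripper_force: 60.3
```

```bash
cat > q.py <<'E'
from h import *
o=env.observe();R=o['tool_rot'];print(o['q'].round(2),o['position'].round(4),'tilt',np.degrees(np.arccos(-R[2,2])).round(2),'head',np.degrees(np.arctan2(R[1,2],R[0,2])).round(1),'close az',np.degrees(np.arctan2(R[1,1],R[0,1])).round(1),'closez',R[2,1].round(3),o['ft_force'].round(1),o['time_s'])
E
python3 q.py
```

```text
[  4.79  43.3   12.68   1.47 121.49 -89.58] [0.7144 0.183  0.3936] tilt 2.81 head 31.3 close az 95.2 closez 0.022 [-0.   0.5 -1. ] 20.95
```

Call:
{"fn": "servo_tool", "kwargs": {
  "steps": [
    {"tx": 4.6, "ty": 0.3, "tz": 1.8, "yaw": 0, "claw": 3},
    {"tx": 4.6, "ty": 0.3, "tz": 1.8, "yaw": 0, "claw": 3},
    {"tx": 4.6, "ty": 0.3, "tz": 1.8, "yaw": 0, "claw": 3},
    {"tx": 4.6, "ty": 0.3, "tz": 1.8, "yaw": 0, "claw": 3}
  ]
}}

```text
time_s: 21.35
position: [0.7596, 0.1636, 0.3725]
tool_rot: [[-0.986, -0.092, 0.14], [-0.086, 0.995, 0.048], [-0.144, 0.035, -0.989]]
ft_force: [0.3, 0.3, -1.2]
grip_width: 0.0342
gripper_force: 60.3
```

```bash
python3 q.py
```

```text
[  2.72  45.16  12.68   2.6  113.96 -91.16] [0.7596 0.1636 0.3725] tilt 8.52 head 19.0 close az 95.3 closez 0.035 [ 0.3  0.3 -1.2] 21.35
```

Call:
{"fn": "servo_tool", "kwargs": {
  "steps": [
    {"tx": 4.3, "ty": 0.4, "tz": 2.4, "yaw": 0, "claw": 3},
    {"tx": 4.3, "ty": 0.4, "tz": 2.4, "yaw": 0, "claw": 3},
    {"tx": 4.3, "ty": 0.4, "tz": 2.4, "yaw": 0, "claw": 3},
    {"tx": 4.3, "ty": 0.4, "tz": 2.4, "yaw": 0, "claw": 3},
    {"tx": 4.3, "ty": 0.4, "tz": 2.4, "yaw": 0, "claw": 3},
    {"tx": 4.3, "ty": 0.4, "tz": 2.4, "yaw": 0, "claw": 3}
  ]
}}

```text
time_s: 21.95
position: [0.8036, 0.1474, 0.3759]
tool_rot: [[-0.952, -0.095, 0.292], [-0.075, 0.994, 0.079], [-0.298, 0.053, -0.953]]
ft_force: [-0.2, 0.0, -2.1]
grip_width: 0.0348
gripper_force: 60.3
```

```bash
python3 q.py
```

```text
[  0.87  45.54  12.72   4.4  104.61 -92.4 ] [0.8036 0.1474 0.3759] tilt 17.6 head 15.1 close az 95.5 closez 0.053 [-0.2  0.  -2.1] 21.95
```

Call:
{"fn": "servo_tool", "kwargs": {
  "steps": [
    {"tx": 4.3, "ty": -0.4, "tz": 2.4, "yaw": 0, "claw": 3},
    {"tx": 4.3, "ty": -0.4, "tz": 2.4, "yaw": 0, "claw": 3},
    {"tx": 4.3, "ty": -0.4, "tz": 2.4, "yaw": 0, "claw": 3},
    {"tx": 4.3, "ty": -0.4, "tz": 2.4, "yaw": 0, "claw": 3},
    {"tx": 4.3, "ty": -0.4, "tz": 2.4, "yaw": 0, "claw": 3}
  ]
}}

```text
time_s: 22.45
position: [0.843, 0.1029, 0.3838]
tool_rot: [[-0.903, -0.098, 0.418], [-0.063, 0.993, 0.096], [-0.424, 0.061, -0.904]]
ft_force: [-0.3, -0.4, -1.4]
grip_width: 0.0347
gripper_force: 60.3
```

```bash
python3 q.py
```

```text
[ -2.9   45.84  12.74   6.78  96.86 -95.47] [0.843  0.1029 0.3838] tilt 25.37 head 13.0 close az 95.6 closez 0.061 [-0.3 -0.4 -1.4] 22.45
```

Call:
{"fn": "servo_tool", "kwargs": {
  "steps": [
    {"tx": -2.5, "ty": 0, "tz": 0, "yaw": 0, "claw": 3},
    {"tx": -4.5, "ty": -0.3, "tz": 0, "yaw": -4, "claw": 3},
    {"tx": -4.5, "ty": -0.3, "tz": 0, "yaw": -7, "claw": 3},
    {"tx": -4.5, "ty": -0.3, "tz": 0, "yaw": -7, "claw": 3},
    {"tx": -4.5, "ty": -0.3, "tz": 0, "yaw": -7, "claw": 3},
    {"tx": -4, "ty": -0.3, "tz": 0, "yaw": -7, "claw": 3},
    {"tx": -1.2, "ty": -3, "tz": 0, "yaw": -7, "claw": 3},
    {"tx": -1.2, "ty": -3, "tz": 0, "yaw": -7, "claw": 3},
    {"tx": -1.2, "ty": -3, "tz": 0, "yaw": -7, "claw": 3},
    {"tx": -1.2, "ty": -3, "tz": 0, "yaw": -7, "claw": 3},
    {"tx": 0, "ty": -3, "tz": 0, "yaw": -7, "claw": 3},
    {"tx": 0, "ty": -3, "tz": 0, "yaw": -7, "claw": 3},
    {"tx": 0, "ty": -2, "tz": 0, "yaw": -7, "claw": 3},
    {"tx": 0, "ty": 0, "tz": 0, "yaw": -7, "claw": 3},
    {"tx": 0, "ty": 0, "tz": 0, "yaw": -7, "claw": 3},
    {"tx": 0, "ty": 0, "tz": 0, "yaw": -7, "claw": 3},
    {"tx": 0, "ty": 0, "tz": 0, "yaw": -6, "claw": 3},
    {"tx": 0, "ty": 0, "tz": 0, "yaw": 0, "claw": 3}
  ]
}}

```text
time_s: 24.25
position: [0.5521, -0.1111, 0.3833]
tool_rot: [[0.217, 0.976, -0.035], [0.88, -0.211, -0.425], [-0.422, 0.061, -0.905]]
ft_force: [-0.6, 0.5, -1.7]
grip_width: 0.0343
gripper_force: 60.5
```

```bash
python3 q.py
python3 - <<'E'
from h import *
cw=grab('wrist');cs=grab('scene')
cv2.imwrite('pics/w4.png',np.hstack([cv2.resize(cw['im'][:,:,::-1],(400,300)),cv2.resize(cs['im'][:,:,::-1],(400,300))]))
# holder fit: yaw from base plate
t=load('top')
A=np.vstack([np.load('/tmp/hold_top.npy'),np.load('/tmp/hold_scene.npy')])
b=A[(A[:,2]>.004)&(A[:,2]<.012)]
print('base',cv2.minAreaRect(b[:,:2].astype(np.float32)))
for psi in (0,2,4,6,8):   # z leans to azimuth 90-psi
    p=np.radians(psi); l=np.array([np.sin(p),np.cos(p),0]); yv=np.cross([0,0,1],-l)
    t=np.radians(25); z=np.sin(t)*l+[0,0,np.cos(t)]; x=-np.cos(t)*l+[0,0,np.sin(t)]
    o=np.array([.545,-.263,.053]); q=(A-o)@np.c_[x,yv,z]
    f=q[(q[:,0]>.04)&(q[:,2]>.03)]   # frame
    w=q[(q[:,0]<.03)&(q[:,0]>-.04)&(q[:,2]>.009)&(q[:,2]<.025)]
    print(psi,'frame x mean/std',f[:,0].mean().round(4),f[:,0].std().round(4),'y',np.percentile(f[:,1],[1,99]).round(4),'slope y/z',np.polyfit(f[:,2],f[:,1],1)[0].round(4),'slope x/z',np.polyfit(f[:,2],f[:,0],1)[0].round(4),'ztop',np.percentile(f[:,2],99).round(4),'rim',len(w),np.percentile(w,[2,98],axis=0).round(4).tolist())
E
```

```text
[-13.11  20.06  59.15 -25.09  96.23  -3.89] [ 0.5521 -0.1111  0.3833] tilt 25.22 head -94.8 close az -12.2 closez 0.061 [-0.6  0.5 -1.7] 24.25
base ((0.5355907678604126, -0.25937652587890625), (0.15599340200424194, 0.23828989267349243), 2.6897571086883545)
0 frame x mean/std 0.0645 0.0133 y [-0.216   0.0356] slope y/z -0.2037 slope x/z 0.0988 ztop 1.0323 rim 654 [[-0.0304, -0.0251, 0.0093], [0.0234, 0.0281, 0.0239]]
2 frame x mean/std 0.0647 0.014 y [-0.2258  0.0358] slope y/z -0.2154 slope x/z 0.1058 ztop 1.029 rim 652 [[-0.0298, -0.0249, 0.0093], [0.0227, 0.0275, 0.0237]]
4 frame x mean/std 0.0649 0.0148 y [-0.2354  0.0361] slope y/z -0.2274 slope x/z 0.1132 ztop 1.0256 rim 650 [[-0.0294, -0.025, 0.0095], [0.0222, 0.027, 0.0237]]
6 frame x mean/std 0.065 0.0157 y [-0.2447  0.0366] slope y/z -0.2387 slope x/z 0.1209 ztop 1.0221 rim 655 [[-0.0293, -0.025, 0.0094], [0.0222, 0.0266, 0.0235]]
8 frame x mean/std 0.0652 0.0167 y [-0.2537  0.0378] slope y/z -0.2499 slope x/z 0.129 ztop 1.0184 rim 654 [[-0.0293, -0.0254, 0.0092], [0.0222, 0.0267, 0.0235]]
```

View pics/w4.png

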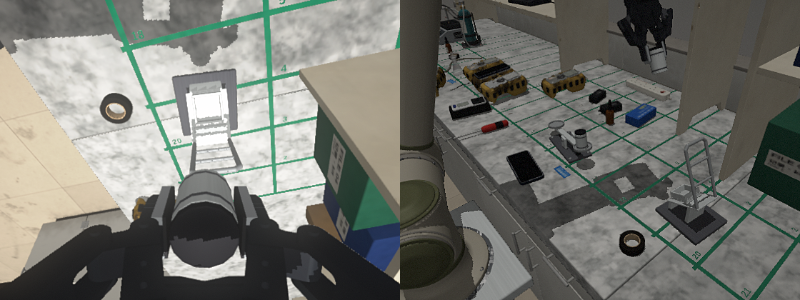

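```bash
cat > fit.py <<'E'
from h import *
from scipy.optimize import minimize
def basis(psi,lean=25):
    p=np.radians(psi); l=np.array([np.sin(p),np.cos(p),0]); t=np.radians(lean)
    z=np.sin(t)*l+[0,0,np.cos(t)]; x=-np.cos(t)*l+[0,0,np.sin(t)]; return np.c_[x,np.cross(z,x),z]
o=np.array([.545,-.263,.053])
D={n:pts(load(n)).reshape(-1,3) for n in ('top','wrist')}; D['old_scene']=np.load('/tmp/hold_scene.npy'); D['old_top']=np.load('/tmp/hold_top.npy'); del D['top']
for n,A in D.items():
    A=A[(np.abs(A-o)<[.06,.12,.2]).all(1)]
    for psi in (3,):
        q=(A-o)@basis(psi)
        f=q[(q[:,0]>.045)&(q[:,0]<.08)&(q[:,2]>.03)&(q[:,2]<.16)&(np.abs(q[:,1])<.045)]
        sx=np.polyfit(f[:,2],f[:,0],1); sy=np.polyfit(f[:,2],f[:,1],1)
        print(n,'frame',len(f),'x med',np.median(f[:,0]).round(4),'dx/dz',sx[0].round(3),'y',np.percentile(f[:,1],[1,99]).round(4),'dx/dy',np.polyfit(f[:,1],f[:,0],1)[0].round(3),'ztop',np.percentile(f[:,2],99).round(4))
        for L in ((-.02,.02),):
            fl=q[(np.abs(q[:,0])<.016)&(np.abs(q[:,1])<.016)&(np.abs(q[:,2])<.012)]
            print('  floor z',len(fl),np.median(fl[:,2]).round(4) if len(fl) else '', 'lstsq',np.linalg.lstsq(np.c_[fl[:,:2],np.ones(len(fl))],fl[:,2],rcond=None)[0].round(3) if len(fl)>10 else '')
            r=q[(np.abs(q[:,0])<.034)&(np.abs(q[:,1])<.034)&(q[:,2]>.011)&(q[:,2]<.022)]
            print('  rim',len(r),'z med',np.median(r[:,2]).round(4),'x',np.percentile(r[:,0],[1,99]).round(4),'y',np.percentile(r[:,1],[1,99]).round(4),'rect',cv2.minAreaRect(r[:,:2].astype(np.float32)*1000))
E
python3 fit.py
```

```text
wrist frame 1329 x med 0.059 dx/dz 0.007 y [-0.035   0.0376] dx/dy 0.054 ztop 0.1584
  floor z 606 0.0059 lstsq [-0.003 -0.027  0.006]
  rim 390 z med 0.021 x [-0.0324  0.0209] y [-0.0234  0.029 ] rect ((-5.370515823364258, 2.664409637451172), (51.87949752807617, 52.361297607421875), 87.10741424560547)
old_scene frame 1051 x med 0.0634 dx/dz 0.002 y [-0.0369  0.036 ] dx/dy 0.055 ztop 0.1585
  floor z 17 0.0064 lstsq [0.086 0.025 0.007]
  rim 348 z med 0.017 x [-0.0295  0.0227] y [-0.025   0.0274] rect ((-3.0308494567871094, 2.066244125366211), (54.04669952392578, 52.3203010559082), 86.11006927490234)
old_top frame 348 x med 0.0622 dx/dz -0.007 y [-0.0379  0.0353] dx/dy 0.062 ztop 0.1594
  floor z 153 0.0059 lstsq [-0.019 -0.055  0.006]
  rim 128 z med 0.019 x [-0.0309  0.0214] y [-0.0256  0.0277] rect ((-5.078601837158203, 1.8065319061279297), (53.73078918457031, 51.621150970458984), 87.14151763916016)
```

Run:
```python
from h import *
c=load('wrist');P=pts(c);o=env.observe();R=o['tool_rot'];p=o['position']
q=(P-p)@R
m=(np.abs(q[:,:,0])<.04)&(np.abs(q[:,:,1])<.0165)&(q[:,:,2]>-.03)&(q[:,:,2]<.06)&(c['d']>0)
A=q[m];h,e=np.histogram(A[:,2],np.arange(-.03,.06,.004));print(list(zip(e.round(3).tolist(),h.tolist())))
k=np.median(A[A[:,2]<0][:,2]) if (A[:,2]<0).any() else 0
cap=A[np.abs(A[:,2]-k)<.004];print('cap z',k.round(4),len(cap),'x',np.percentile(cap[:,0],[1,99]).round(4),'y',np.percentile(cap[:,1],[1,99]).round(4),'plane',np.linalg.lstsq(np.c_[cap[:,:2],np.ones(len(cap))],cap[:,2],rcond=None)[0].round(3))
# cylinder side
s=A[A[:,2]>.005];print('side',len(s),'x min by z',[(z.round(3),np.percentile(s[np.abs(s[:,2]-z)<.003][:,0],[2,98]).round(4).tolist()) for z in np.arange(.008,.05,.008) if (np.abs(s[:,2]-z)<.003).sum()>5])
print('z min/max',np.percentile(A[:,2],[1,99]).round(4))
O=np.array([.5473,-.2563,.0564]);d=np.array([.0442,.4203,.9063])
b=p+R@[0,0,.0445]; v=b-O; print('tool rel: along',(v@d).round(4),'lateral world',(v-(v@d)*d).round(4),'angle',np.degrees(np.arccos(-R[:,2]@d)).round(2))
```

```text
[(-0.03, 0), (-0.026, 0), (-0.022, 0), (-0.018, 0), (-0.014, 6790), (-0.01, 391), (-0.006, 475), (-0.002, 430), (0.002, 282), (0.006, 305), (0.01, 287), (0.014, 265), (0.018, 247), (0.022, 231), (0.026, 214), (0.03, 204), (0.034, 239), (0.038, 120), (0.042, 54), (0.046, 0), (0.05, 0), (0.054, 0)]
cap z -0.0118 7068 x [-0.0207  0.0126] y [-0.0158  0.0157] plane [ 0.054 -0.    -0.012]
side 2218 x min by z [(np.float64(0.008), [0.0024, 0.0127]), (np.float64(0.016), [0.0016, 0.0123]), (np.float64(0.024), [0.0014, 0.0119]), (np.float64(0.032), [0.0012, 0.0117]), (np.float64(0.04), [0.0019, 0.0116])]
z min/max [-0.0133  0.0406]
tool rel: along 0.3134 lateral world [-0.0111 -0.0054  0.003 ] angle 0.69
```

Call:
{"fn": "servo_tool", "kwargs": {
  "steps": [
    {"tx": 1.2, "ty": 1.0, "tz": -0.5, "yaw": -1, "claw": 3},
    {"tx": -0.1, "ty": -0.7, "tz": -1.6, "yaw": 0, "claw": 3},
    {"tx": -0.16, "ty": -1.47, "tz": -3.17, "yaw": 0, "claw": 3},
    {"tx": -0.16, "ty": -1.47, "tz": -3.17, "yaw": 0, "claw": 3},
    {"tx": -0.16, "ty": -1.47, "tz": -3.17, "yaw": 0, "claw": 3},
    {"tx": -0.16, "ty": -1.47, "tz": -3.17, "yaw": 0, "claw": 3},
    {"tx": -0.16, "ty": -1.47, "tz": -3.17, "yaw": 0, "claw": 3},
    {"tx": -0.16, "ty": -1.47, "tz": -3.17, "yaw": 0, "claw": 3},
    {"tx": -0.16, "ty": -1.47, "tz": -3.17, "yaw": 0, "claw": 3},
    {"tx": -0.1, "ty": -0.7, "tz": -1.6, "yaw": 0, "claw": 3},
    {"tx": 0, "ty": 0, "tz": 0, "yaw": 0, "claw": 3},
    {"tx": 0, "ty": 0, "tz": 0, "yaw": 0, "claw": 3}
  ]
}}

```text
time_s: 25.55
position: [0.5504, -0.2178, 0.1259]
tool_rot: [[0.231, 0.972, -0.041], [0.876, -0.227, -0.425], [-0.422, 0.062, -0.904]]
ft_force: [0.2, -0.1, -1.3]
grip_width: 0.0347
gripper_force: 60.6
```

```bash
cat > rel.py <<'E'
from h import *
o=env.observe();R=o['tool_rot'];p=o['position']
O=np.array([.5473,-.2563,.0564]);d=np.array([.0442,.4203,.9063])
b=p+R@[-.0055,0,.0442]; v=b-O; print('along',(v@d).round(4),'lateral world',(v-(v@d)*d).round(4),'angle',np.degrees(np.arccos(-R[:,2]@d)).round(2),o['ft_force'].round(1))
E
python3 rel.py
python3 - <<'E'
from h import *
cw=grab('wrist');cs=grab('scene')
cv2.imwrite('pics/w5.png',np.hstack([cv2.resize(cw['im'][120:420,100:460,::-1],(400,333)),cv2.resize(cs['im'][130:330,280:520,::-1],(400,333))]))
E
```

```text
along 0.0351 lateral world [-0.0016  0.0002 -0.    ] angle 0.38 [ 0.2 -0.1 -1.3]
```

View pics/w5.png

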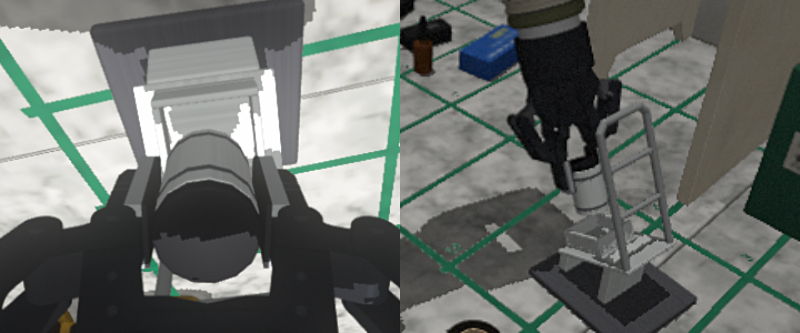

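Call:
{"fn": "servo_tool", "kwargs": {
  "newtons": 40,
  "steps": [
    {"tx": 0.12, "ty": -0.42, "tz": -0.91, "yaw": 0, "claw": 3},
    {"tx": -0.03, "ty": -0.34, "tz": -0.73, "yaw": 0, "claw": 3},
    {"tx": -0.03, "ty": -0.25, "tz": -0.54, "yaw": 0, "claw": 3},
    {"tx": -0.02, "ty": -0.17, "tz": -0.36, "yaw": 0, "claw": 3},
    {"tx": -0.01, "ty": -0.13, "tz": -0.27, "yaw": 0, "claw": 3},
    {"tx": 0, "ty": 0, "tz": 0, "yaw": 0, "claw": 3}
  ]
}}

```text
time_s: 26.25
position: [0.5503, -0.231, 0.0964]
tool_rot: [[0.232, 0.972, -0.044], [0.876, -0.228, -0.424], [-0.422, 0.06, -0.905]]
ft_force: [-0.1, 0.1, -0.9]
grip_width: 0.0343
gripper_force: 60.6
```

```bash
python3 rel.py
```

```text
along 0.0028 lateral world [-0.0004  0.0006 -0.0002] angle 0.32 [-0.1  0.1 -0.9]
```

Call:
{"fn": "servo_tool", "kwargs": {
  "newtons": 30,
  "steps": [
    {"tx": 0, "ty": -0.06, "tz": -0.14, "yaw": 0, "claw": 3},
    {"tx": -0.01, "ty": -0.06, "tz": -0.14, "yaw": 0, "claw": 3},
    {"tx": 0, "ty": 0, "tz": 0, "yaw": 0, "claw": 3}
  ]
}}

```text
time_s: 26.55
position: [0.5504, -0.2321, 0.094]
tool_rot: [[0.232, 0.972, -0.043], [0.876, -0.228, -0.424], [-0.422, 0.061, -0.904]]
ft_force: [-0.6, -0.2, -1.4]
grip_width: 0.0341
gripper_force: 60.7
```

```bash
python3 rel.py
```

```text
along 0.0002 lateral world [-0.0001  0.0005 -0.0002] angle 0.35 [-0.6 -0.2 -1.4]
```

Call:
{"fn": "servo_tool", "kwargs": {
  "steps": [
    {"tx": 0, "ty": -0.06, "tz": -0.14, "yaw": 0, "claw": 3},
    {"tx": -0.01, "ty": -0.06, "tz": -0.14, "yaw": 0, "claw": 3},
    {"tx": 0, "ty": 0, "tz": 0, "yaw": 0, "claw": 3}
  ]
}}

```text
time_s: 26.85
position: [0.5504, -0.2327, 0.0937]
tool_rot: [[0.232, 0.972, -0.042], [0.876, -0.228, -0.426], [-0.423, 0.063, -0.904]]
ft_force: [-5.1, 10.4, 19.0]
grip_width: 0.0344
gripper_force: 63.2
```

```bash
python3 rel.py
```

```text
along -0.0003 lateral world [-0.      0.0001 -0.0001] angle 0.43 [-5.1 10.4 19. ]
```

Call:
{"fn": "servo_tool", "kwargs": {
  "newtons": 20,
  "steps": [
    {"tx": 0, "ty": 0.08, "tz": 0.18, "yaw": 0, "claw": 3},
    {"tx": 0, "ty": 0, "tz": 0, "yaw": 0, "claw": 3.8},
    {"tx": 0, "ty": 0, "tz": 0, "yaw": 0, "claw": 4.5},
    {"tx": 0, "ty": 0, "tz": 0, "yaw": 0, "claw": 6},
    {"tx": 0, "ty": 0, "tz": 0, "yaw": 0, "claw": 6},
    {"tx": 0, "ty": 0, "tz": 0, "yaw": 0, "claw": 6},
    {"tx": 0.05, "ty": 0.42, "tz": 0.9, "yaw": 0, "claw": 6},
    {"tx": 0.1, "ty": 1.05, "tz": 2.26, "yaw": 0, "claw": 6},
    {"tx": 0.15, "ty": 1.47, "tz": 3.17, "yaw": 0, "claw": 6},
    {"tx": 0.15, "ty": 1.47, "tz": 3.17, "yaw": 0, "claw": 6},
    {"tx": 0.15, "ty": 1.47, "tz": 3.17, "yaw": 0, "claw": 6},
    {"tx": 0.15, "ty": 1.47, "tz": 3.17, "yaw": 0, "claw": 6},
    {"tx": 0, "ty": 0, "tz": 0, "yaw": 0, "claw": 6}
  ]
}}

```text
time_s: 28.15
position: [0.559, -0.1576, 0.2568]
tool_rot: [[0.234, 0.972, -0.034], [0.876, -0.226, -0.427], [-0.422, 0.07, -0.904]]
ft_force: [0.7, -1.0, 0.4]
grip_width: 0.0603
gripper_force: 0.0
```

Run:
```python
from h import *
O=np.array([.5473,-.2563,.0564]);
p=np.radians(6);l=np.array([np.sin(p),np.cos(p),0]);t=np.radians(25);z=np.sin(t)*l+[0,0,np.cos(t)];x=-np.cos(t)*l+[0,0,np.sin(t)];B=np.c_[x,np.cross(z,x),z]
cw=grab('wrist');cs=grab('scene')
for n,c in (('w',cw),('s',cs)):
    q=((pts(c)-O)@B).reshape(-1,3)
    A=q[(np.abs(q[:,0])<.03)&(np.abs(q[:,1])<.03)&(q[:,2]>.04)&(q[:,2]<.075)]
    h,e=np.histogram(A[:,2],np.arange(.04,.076,.003));k=np.median(A[A[:,2]>.05][:,2]);cap=A[np.abs(A[:,2]-k)<.004]
    print(n,len(A),'cap z',k.round(4),len(cap),np.percentile(cap[:,0],[1,99]).round(4),np.percentile(cap[:,1],[1,99]).round(4),'plane',np.linalg.lstsq(np.c_[cap[:,:2],np.ones(len(cap))],cap[:,2],rcond=None)[0].round(3))
S=pts(cs)
A=S[(np.hypot(S[:,:,0]-.479,S[:,:,1]-.082)<.035)&(S[:,:,2]>.072)&(S[:,:,2]<.14)];print('B top',np.percentile(A[:,2],95).round(4))
cv2.imwrite('pics/w6.png',np.hstack([cv2.resize(cw['im'][:,:,::-1],(400,300)),cv2.resize(cs['im'][120:330,240:520,::-1],(400,300))]))
```

```text
w 1538 cap z 0.0531 1445 [-0.018   0.0151] [-0.0181  0.0149] plane [ 0.013 -0.005  0.053]
s 291 cap z 0.0561 158 [-0.0155  0.018 ] [-0.0172  0.0161] plane [-0.036  0.031  0.056]
B top 0.1204
```

View pics/w6.png

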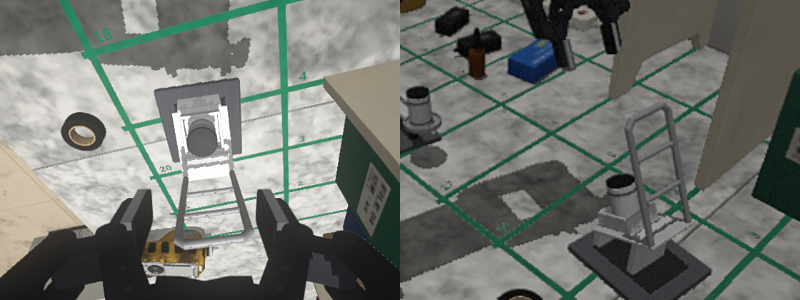

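The full cartridge stands in the pocket, centred and aligned within about 2 degrees. The other is still on its raised pan, with the hand clear of everything. Handing in.

```bash
python3 -c "
from rig import env
print(env.close_job())"
```

```text
the job is handed in; nothing more can be done
None
```

The job is handed in at about 28 s, with no verdict returned: the cartridge from the dropped left pan stands released in the sloped pocket, about centred and in line with it in the last images, and the lighter one is still on the raised right pan.

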